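Stack turned rounds on the V-cradle with a chock frame between layers

ROBOT

A 6-joint arm with a two-finger parallel gripper is mounted at the origin on the work surface. World frame = base frame: x ahead of the robot, y to its left, z up, the work surface at z = 0. Lengths are in mm, angles in rad, forces in N, time in s.
With the tool pointing down it reaches from about 350 to 975 mm from the base axis. Payload 17.4 kg.
Tool frame: the origin (TCP) lies at the very end of the fingers, on their centre line; the grasp point (between the pads) lies 19 mm behind it (r.grip_depth is the distance from the TCP to the grasp point, in mm); z points along the fingers, y is the line along which they close (so a half turn about z gives the same grasp; the last joint's range is limited). The gripper opens to 85 mm and grips with 20 to 120 N. Pads are 22 mm wide; open, the fingers measure 114 mm over their backs; the gripper's body (76 mm by 85 mm) begins 54 mm behind the grasp point. The pads swing forward as they close: fully open they stand 13 mm farther back than shut.
Start: joints at [-1.373, 0.116, 1.442, -0, 1.584, -0.038], TCP at [157.684, -656.329, 231.303] pointing down, gripper open.
Joint ranges: [-2.83, 2.83], [-0.83, 2.19], [0.07, 2.5], [-1.14, 4.28], [0.01, 3], [-2.97, 2.97]. Speed limits (rad/s): [1.89, 1.89, 2.22, 3.14, 3.14, 3.14].

INTERFACE

Orientations are given as [roll, pitch, yaw] about the fixed x, y, z axes, in that order (R = Rz(yaw) Ry(pitch) Rx(roll)).
In Python, from workcell import r gives the robot as it stands. Calls block until the motion is done:
- r.reach(position, orientation): joint-space move of the TCP to a pose.
- r.move_linear(position, frame=None, max_speed=150): straight line of the TCP; frame=None keeps the orientation; max_speed is the mean speed in mm/s.
- r.set_joints(angles): joint-space move.
- r.gripper_to(opening, squeeze=None): finger opening in mm; squeeze is the grip in N (None keeps the last); returns when the fingers have stopped.
- r.sleep(seconds).
- r.inverse_kinematics(position, orientation): joint angles nearest the present ones, or None.
- r.grab_frame(name): name is "scene" or "top" or "wrist"; returns the picture (420x560x3 uint8, red, green, blue); there is no depth.
- r.get_calibration(name): a dict with "camera_matrix" (3x3 intrinsics, pixels), "T" (4x4, takes a point from camera to world coordinates); the wrist camera has in their place "T_tool_cam" (4x4, takes a point from camera to tool coordinates, whose origin is the TCP and whose axes are the flange's). Camera axes: x right, y down, z forward; pixel columns grow to the right and rows downward; lengths in mm; the calibration is good to about 2 mm. A picture is of the moment at which its call begins: read the wrist's pose just before it. get_calibration takes no time and is no camera call.
A pose or a line that the arm cannot do raises r.PlanningError and nothing moves.
- r.hand_in(): hands the job in; it is judged then, once.
Readings, each from a call of its own:
- r.current_time(): time.
- r.current_joint_positions(): joint angles.
- r.current_qvel(): joint speeds.
- r.current_effort(): joint torques, N m.
- r.current_tcp_pos(): TCP position.
- r.current_tool_rot(): TCP orientation.
- r.current_ft_force(): force on the tool from outside, world axes, zero at the start.
- r.current_wrist_torque(): the same for the moment, N m.
- r.current_opening(): finger opening in mm.
- r.current_finger_force(): force on a finger pad.
Only numpy, scipy, OpenCV 4.12 (cv2) and the standard library are available. Lean on these libraries where they do the work, as an engineer would, in place of code of your own. Each camera call takes 0.05 s, during which the arm holds its last target. There are 200 camera calls.

TASK

Put these wooden rounds away on the V-cradle: lay the loose thick round in the empty pair of notches beside the one already there, set the chock frame down over the two thick rounds so that it sits level on both and keeps them from rolling, then lay the thin round in the V on top of the frame. Everything should end up lengthwise with the cradle and centred on it end to end; set each piece down gently, never dropped or forced, and leave the sander, glue bottle and cork block alone.

Things in the scene. Friction and masses are not known exactly. Their poses are not given: they have to be found in the camera images.
- cradle: Fixed plywood V-cradle. Base board 190 (x) by 180 (y) by 15 mm; origin at the centre of its underside, z up. Two bearers, 20 mm thick, 50 mm high, stand across it at x = -75 and +75 mm, each with 90-degree V-notches at y = -45 and +45 mm (40 mm wide, bottom 30 mm over the bench). Rounds lie along x; the +45 pair holds the stored round. Clear between bearers down to the base board.
- stored_center (a point): Centre of the stored thick wooden round (diameter 40, length 220 mm, 0.2 kg), loose, already lying in the cradle's y = +45 mm notches. x is along the round; its y and z turn as it rolls.
- thick_center (a point): Centre of the loose thick wooden round (diameter 40, length 220 mm, about 0.2 kg), lying on the bench; twin of the stored one. x is along the round (either way round is the same); y and z turn as it rolls.
- thin_center (a point): Centre of the thin wooden round (diameter 28, length 220 mm, about 0.1 kg), lying on the bench, its axis 14 mm above it. x is along the round (either way round is the same); y and z turn as it rolls.
- chock_grip (a point): Middle of the spine of the loose dark-wood chock frame (0.17 kg), 37 mm above its underside; z up, x along the spine. Stands on the bench right way up; same either way round. Spine 20 mm wide, 26 mm high, free over 82 mm between two bolsters, 18 mm thick (x = -50, +50 mm), 160 mm long in y, 64 mm high within y = 30 mm, else 30 mm. On both thick rounds it is 106 mm over the bench, over the cradle's centre.
- cradle_empty (a point): Middle of the empty pair of notches (cradle y = -45 mm), 58 mm over the bench: where the centre of a 40 mm round comes to lie. Axes as the cradle's.
- chock_top (a point): Point 28 mm above chock_grip, same axes: where the centre of the 28 mm round lies when seated in the frame's upward 90-degree V-notches (one on each bolster, 36 mm wide, 18 mm deep); it then clears the spine by 2 mm.
- chock_under (a point): Centre of the frame's underside, same axes. The bolsters have 120-degree V-notches on the underside at y = -45 and +45 mm (44 mm wide, 12.7 mm deep) that sit on the two thick rounds; this point is then 69 mm over the bench.
- thick: The loose thick round again; origin on its surface, use the centre point instead.
- stored: The stored thick round again; use the centre point instead.
- thin: The thin round again; use the centre point instead.
- chock: The chock frame again; origin at the centre of its underside.
- sander: Bystander: green orbital sander, 200 by 100 mm, 140 mm high, towards the far left of the bench; origin under its centre.
- glue: Bystander: white glue bottle, 60 mm across, 150 mm high, towards the far right; origin under its centre.
- cork_block: Bystander: cork sanding block 110 by 60 by 35 mm, near left; origin under its centre.
Not all that is in view belongs to the job. Leave any purple or turquoise look-alike of the thick alone.

How it is judged:
By the outcome, as a careful person would: the job done as asked, in the order asked, and still so for the second after the job is handed in, with the robot touching nothing.
It also fails if it takes over 70 s, if anything falls off the work surface, if the arm or the gripper's body presses on something with over 40 N, if the wrist force passes 120 N, or if a joint passes its speed limit or range.

## Working session

There is one attempt and no reset: what is moved stays moved. The work goes in short steps, each a Python script; the robot and the scene stay as the last script left them, time stands still between calls to the robot, and variables do not carry over. Pictures are saved under pics/ and viewed, at most 13 in all, crops included, and the job is handed in when it is done.

```bash
mkdir -p pics; ls
python3 - <<'E'
from workcell import r
import cv2
for n in ("top","scene"):
    cv2.imwrite(f"pics/{n}0.png",r.grab_frame(n)[:,:,::-1])
    c=r.get_calibration(n); print(n,c["camera_matrix"].round(1).tolist(),c["T"].round(3).tolist())
print(r.get_calibration("wrist")); print(r.current_tool_rot(),r.current_time())
E
```

```text
pics
top [[505.8, 0.0, 279.6], [0.0, 505.8, 212.7], [0.0, 0.0, 1.0]] [[-0.014, -0.989, 0.148, 215.171], [-1.0, 0.014, 0.0, -31.423], [-0.002, -0.148, -0.989, 1804.909], [0.0, 0.0, 0.0, 1.0]]
scene [[434.0, 0.0, 285.6], [0.0, 434.0, 207.0], [0.0, 0.0, 1.0]] [[-0.089, 0.704, -0.704, 1311.313], [0.996, 0.066, -0.059, 46.044], [0.005, -0.707, -0.707, 930.748], [0.0, 0.0, 0.0, 1.0]]
{'camera_matrix': array([[300.72584965,   0.        , 275.01685498],
       [  0.        , 300.72584965, 217.92452439],
       [  0.        ,   0.        ,   1.        ]]), 'T_tool_cam': array([[-3.76041899e-04, -9.47793640e-01, -3.18884108e-01,
         8.21501149e+01],
       [ 9.99999645e-01, -1.15830893e-04, -8.34967862e-04,
        -1.12782593e+00],
       [ 7.54440599e-04, -3.18884309e-01,  9.47793347e-01,
        -1.41990569e+02],
       [ 0.00000000e+00,  0.00000000e+00,  0.00000000e+00,
         1.00000000e+00]])}
[-3.14054041e+00 -5.96836682e-05  2.35815963e-01] 0.1
```

View pics/top0.png

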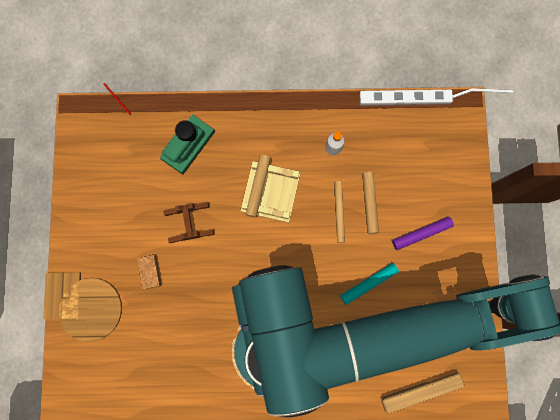

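View pics/scene0.png

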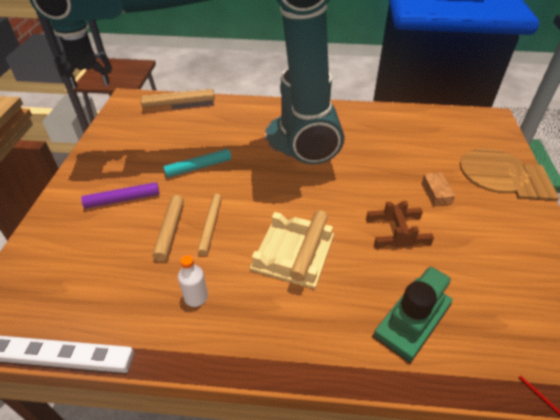

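The top view shows the thick round at about (370,203), the thin round at (339,211), the cradle at (271,191) with the stored round at about (258,186), and the chock at (189,222). The scene view agrees. I'll take rough positions from these and then look from close by with the wrist camera.

```bash
cat > h.py <<'E'
from workcell import r
import numpy as np, cv2
from scipy.spatial.transform import Rotation as Ro
def cam(n):
    c=r.get_calibration(n); K=np.array(c["camera_matrix"])
    if n!="wrist": return K,np.array(c["T"])
    T=np.eye(4); T[:3,:3]=Ro.from_euler("xyz",r.current_tool_rot()).as_matrix(); T[:3,3]=r.current_tcp_pos()
    return K,T@np.array(c["T_tool_cam"])
def cast(KT,px,z):
    K,T=KT; px=np.atleast_2d(px).astype(float)
    d=np.c_[px,np.ones(len(px))]@np.linalg.inv(K).T@T[:3,:3].T
    return T[:3,3]+d*((z-T[2,3])/d[:,2])[:,None]
def shot(name):
    KT=cam("wrist"); im=r.grab_frame("wrist"); cv2.imwrite(f"pics/{name}.png",im[:,:,::-1]); np.savez(f"pics/{name}.npz",K=KT[0],T=KT[1]); return im,KT
def load(name):
    d=np.load(f"pics/{name}.npz"); return cv2.imread(f"pics/{name}.png"),(d["K"],d["T"])
def down(p,yaw): r.reach(list(p),[np.pi,0,yaw])
E
python3 - <<'E'
from h import *
k=cam("top")
for n,p,z in [("thick",(370,203),20),("thin",(339,211),14),("cradle",(271,192),15),("chock",(189,222),50),("stored",[(265,157),(252,214)],70)]:
    print(n,cast(k,p,z).round(0).tolist())
print(r.grip_depth,r.current_opening())
# look: rounds, cradle, chock (camera sits 82 ahead of tcp and looks back)
for n,(x,y) in [("w1",(460,-260)),("w2",(490,0)),("w3",(390,245))]:
    try: down((x,y,260),0.0 )
    except r.PlanningError as e: print(n,e); continue
    shot(n); print(r.current_tcp_pos(),r.current_time())
a=[cv2.imread(f"pics/{n}.png") for n in("w1","w2","w3")]
cv2.imwrite("pics/m.png",cv2.resize(np.vstack([np.hstack(a[:2]),np.hstack([a[2],a[2]*0])]),(800,600)))
E
```

```text
thick [[512.0, -355.0, 20.0]]
thin [[485.0, -244.0, 14.0]]
cradle [[558.0, -1.0, 15.0]]
chock [[449.0, 287.0, 50.0]]
stored [[673.0, 18.0, 70.0], [471.0, 65.0, 70.0]]
18.700000000000003 85.2458905953083
[ 459.79547057 -260.67860119  259.85170091] 1.9667
[490.14652678  -1.13207153 259.92249094] 3.0417
[390.74853551 244.03953378 259.9456669 ] 4.125
```

View pics/m.png

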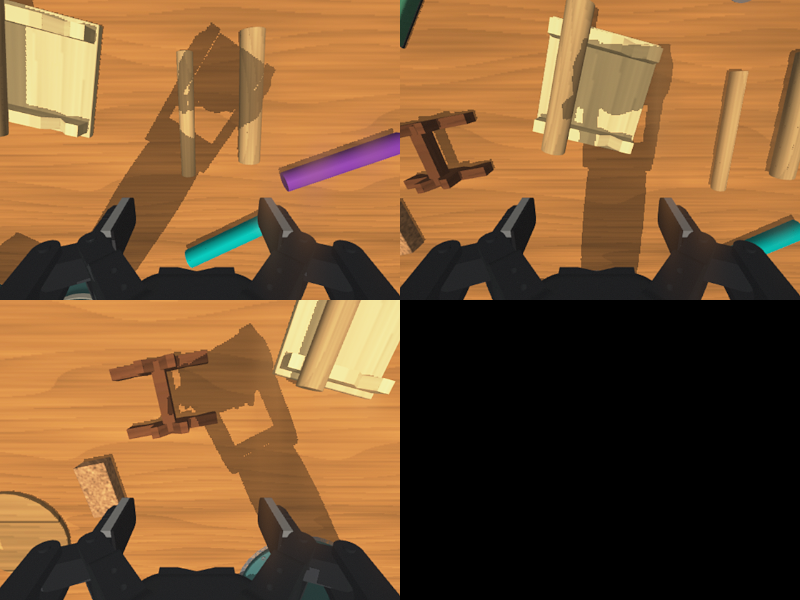

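The wrist views show both rounds (w1), the cradle (w2) and the chock (w3) clearly. The pixel positions need to be finer, so I'll mask the rounds by colour and view enlarged crops of the cradle and chock.

Run:
```python
from h import *
im,k=load("w1"); hsv=cv2.cvtColor(im,cv2.COLOR_BGR2HSV)
for p in [(250,40+60),(262,150),(352,60),(352,100),(352,180),(300,250),(420,60),(120,60),(300,100)]: print(p,hsv[p[1],p[0]])
m=((hsv[...,1]<150)&(hsv[...,0]<30)&(hsv[...,2]>60)).astype(np.uint8)*255
m[:, :160]=0; m[270:]=0
m=cv2.morphologyEx(m,cv2.MORPH_OPEN,np.ones((3,3)))
cs,_=cv2.findContours(m,cv2.RETR_EXTERNAL,cv2.CHAIN_APPROX_NONE)
for c in cs:
    if cv2.contourArea(c)>800:
        print(cv2.contourArea(c),cv2.boundingRect(c),cv2.boxPoints(cv2.minAreaRect(c)).round(1).tolist())
a=load("w2")[0][0:222,175:375]; b=load("w3")[0][60:200,140:320]
a=cv2.resize(a,(540,600),interpolation=cv2.INTER_CUBIC)
cv2.imwrite("pics/crad.png",np.hstack([a,np.vstack([cv2.resize(m[0:260,230:390],(260,300)),cv2.resize(im[0:260,230:390,0],(260,300))])[...,None].repeat(3,2)]))
cv2.imwrite("pics/chock.png",cv2.resize(b,(720,560),interpolation=cv2.INTER_CUBIC))
```

```text
(250, 100) [ 17 120 125]
(262, 150) [ 17 127 157]
(352, 60) [ 17 132 208]
(352, 100) [ 17 131 142]
(352, 180) [ 17 130 216]
(300, 250) [ 14 170 200]
(420, 60) [ 14 170 210]
(120, 60) [ 25  92 247]
(300, 100) [ 14 162 121]
3677.5 (247, 70, 27, 179) [[246.60000610351562, 70.0999984741211], [269.70001220703125, 69.5999984741211], [273.8999938964844, 247.8000030517578], [250.8000030517578, 248.3000030517578]]
6137.5 (334, 37, 38, 194) [[333.1000061035156, 229.89999389648438], [335.1000061035156, 36.70000076293945], [371.1000061035156, 37.099998474121094], [369.20001220703125, 230.3000030517578]]
```

View pics/crad.png

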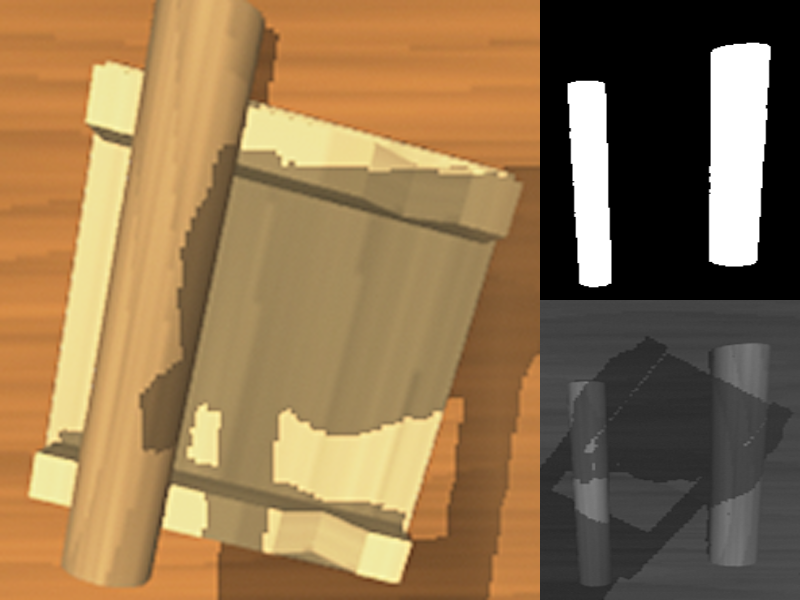

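View pics/chock.png

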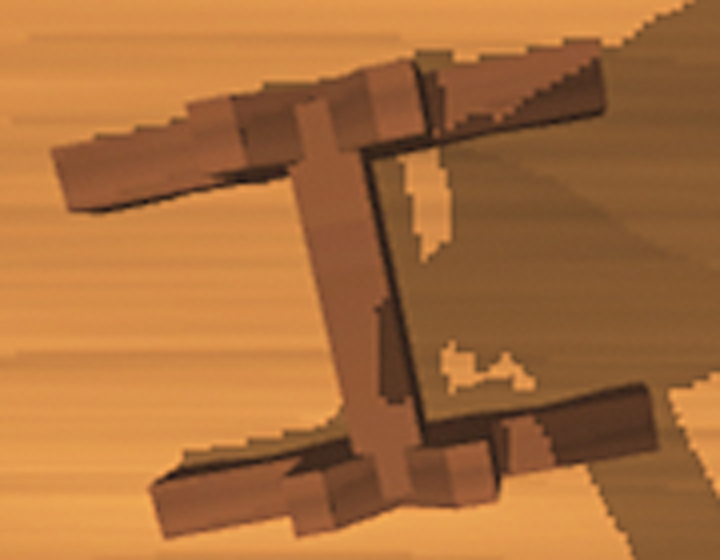

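The round masks are clean. In the cradle crop (scale 2.7, offset 175,0) the outer bearer corners are at (95,63), (520,183), (400,583) and (30,497), and the near end of the stored round is at about (105,585). In the chock crop (scale 4, offset 140,60) the low arm corners are at (52,150), (70,208), (152,488), (168,538), (645,385) and (657,448). The spine edges run (295,180)-(345,410) and (362,155)-(420,430).

```bash
cat >> h.py <<'E'
def fit(model,meas):
    a=np.array(model,float)[:,:2]; b=np.array(meas)[:,:2]; ca,cb=a.mean(0),b.mean(0)
    z=np.sum(((b-cb)@[1,1j])*np.conj((a-ca)@[1,1j])); y=np.angle(z)
    R=np.array([[np.cos(y),-np.sin(y)],[np.sin(y),np.cos(y)]]); t=cb-R@ca
    return t,y,(b-(a@R.T+t)).round(1)
def rnd(mask,KT,rad,zc):
    """axis of a round from its mask: centreline at axis height, ends at top height"""
    ys,xs=np.nonzero(mask); rows=np.unique(ys)[4:-4]
    mid=np.array([[(xs[ys==v].min()+xs[ys==v].max())/2,v] for v in rows])
    P=cast(KT,mid,zc)[:,:2]; vx,vy,x0,y0=cv2.fitLine(P.astype(np.float32),cv2.DIST_HUBER,0,.01,.01).ravel()
    d=np.array([vx,vy]); d*=np.sign(d[0]); n=np.array([-d[1],d[0]]); o=np.array([x0,y0])
    ends=(cast(KT,np.c_[xs,ys],zc+rad)[:,:2]-o)@d
    return o,d,ends.min(),ends.max()
E
python3 - <<'E'
from h import *
im,k=load("w1"); hsv=cv2.cvtColor(im,cv2.COLOR_BGR2HSV)
m=((hsv[...,1]<150)&(hsv[...,0]<30)&(hsv[...,2]>60)).astype(np.uint8)*255
m[:, :160]=0; m[270:]=0; m=cv2.morphologyEx(m,cv2.MORPH_OPEN,np.ones((3,3)))
for n,x0,x1,R in(("thin",230,290,14),("thick",320,390,20)):
    mm=m.copy(); mm[:,:x0]=0; mm[:,x1:]=0
    o,d,a,b=rnd(mm,k,R,R); print(n,"c",(o+d*(a+b)/2).round(1),"yaw",np.arctan2(d[1],d[0]).round(4),"len",b-a)
_,k2=load("w2"); o2=lambda p:np.array(p)/2.7+[175,0]
t,yaw,res=fit([(85,90),(85,-90),(-85,-90),(-85,90)],cast(k2,o2([(95,63),(520,183),(400,583),(30,497)]),50)); print("cradle",t,yaw,res.tolist())
R=np.array([[np.cos(yaw),-np.sin(yaw)],[np.sin(yaw),np.cos(yaw)]])
print("stored near end (cradle)",(cast(k2,o2([(105,587)]),78)[:,:2]-t)@R, "far ends top cam",(cast(cam("top"),[(265,155),(252,216)],78)[:,:2]-t)@R)
_,k3=load("w3"); o3=lambda p:np.array(p)/4+[140,60]
q=cast(k3,o3([(52,150),(70,208),(152,488),(168,538),(645,385),(657,448)]),30)
t3,y3,res=fit([(59,80),(41,80),(-41,80),(-59,80),(-41,-80),(-59,-80)],q); print("chock",t3,y3,res.tolist())
R3=np.array([[np.cos(y3),-np.sin(y3)],[np.sin(y3),np.cos(y3)]])
print("spine edges local",((cast(k3,o3([(295,180),(345,410),(362,155),(420,430)]),50)[:,:2]-t3)@R3).round(1).tolist())
for n,p,z in(("cr",t,60),("ch",t3,40)):
    print(n,[ (r.inverse_kinematics([*p,z],[np.pi,0,y]) is not None) for y in (yaw,y3)])
E
```

```text
thin c [ 482.1 -241.2] yaw 0.0178 len 218.94079050858812
thick c [ 512.3 -352.4] yaw 0.0514 len 218.37664005799382
cradle [558.70385579   4.08305456] -0.23794567559262786 [[-0.8, -5.4], [0.8, 6.0], [1.2, 4.6], [-1.2, -5.2]]
stored near end (cradle) [[-107.95531246   41.63629869]] far ends top cam [[ 113.2503234    41.157123  ]
 [-107.48140564   35.96706101]]
chock [451.18254288 297.31777945] 0.18596610216783213 [[-0.8, -1.0], [1.1, -0.9], [-1.1, -1.0], [0.4, -1.1], [1.0, 2.4], [-0.6, 1.5]]
spine edges local [[35.8, 8.9], [-27.7, 10.2], [38.6, -10.7], [-37.4, -9.9]]
cr [True, True]
ch [True, True]
```

```bash
cat >> h.py <<'E'
C=np.array([558.7,4.1]); CY=-0.238
RC=np.array([[np.cos(CY),-np.sin(CY)],[np.sin(CY),np.cos(CY)]])
def crad(x,y): return C+RC@[x,y]
def pick(xy,yaw,z,opening,squeeze):
    down((*xy,z+90),yaw); r.gripper_to(opening,squeeze); r.move_linear([*xy,z],max_speed=120)
    r.gripper_to(0,squeeze); print("grip",r.current_opening(),r.current_finger_force(),r.current_ft_force(),r.current_time())
    p=r.current_tcp_pos(); r.move_linear([p[0],p[1],180],max_speed=150); print("lift",r.current_opening(),r.current_ft_force())
def place(xy,z,up):
    """lower over xy to just above z, then feel down"""
    down((*xy,up),CY); r.move_linear([*xy,z+8],max_speed=120); r.sleep(.3); f0=r.current_ft_force()[2]
    for zz in np.arange(z+6,z-5,-1.0):
        r.move_linear([*xy,zz],max_speed=20); f=r.current_ft_force()[2]-f0
        if f>4: break
    print("placed",zz,"nominal",z,"f",f,r.current_tcp_pos(),r.current_time())
E
python3 - <<'E'
from h import *
pick((512.3,-352.4),.0514,4,75,40)
place(crad(0,-45),42,180)
im,k=shot("p1"); print(r.current_time())
E
```

```text
grip 38.681431283008 39.89732623100281 [-0.93168182  0.14305685  6.92055681] 7.9667
lift 39.00785012069154 [ 0.86208614 -0.2697329  -1.81971989]
placed 43.0 nominal 42 f 8.32340964668161 [548.27472145 -39.93511422  43.56045748] 13.525
13.575
```

View pics/p1.png

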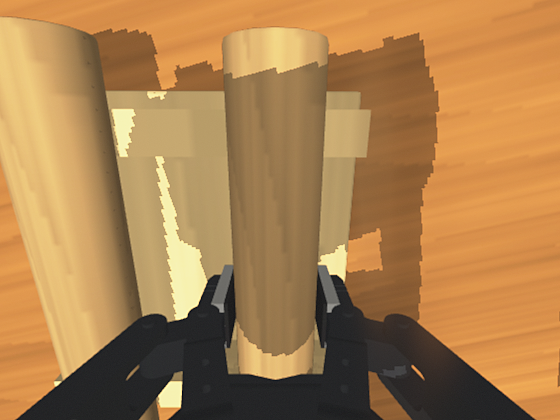

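The round is in its notches and straight with the cradle. Its far end is at (276,28), and the stored round's far end is at about (40,16). Next I release it, compare the two ends, and move the chock.

Run:
```python
from h import *
_,k=load("p1"); print("ends local",((cast(k,[(276,28),(40,16)],78)[:,:2]-C)@RC).round(1).tolist(),"bearer far top corners",((cast(k,[(110,109),(370,109)],50)[:,:2]-C)@RC).round(1).tolist())
r.gripper_to(60); p=r.current_tcp_pos(); r.move_linear([p[0],p[1],200],max_speed=150)
pick((451.2,297.3),.186,18,65,60)
p=crad(0,0); down((*p,180),CY); print(r.current_time())
shot("p2")
```

```text
ends local [[108.0, -44.6], [111.3, 28.2]] bearer far top corners [[85.0, 25.8], [84.9, -84.5]]
grip 19.425719914906843 59.92395043373108 [-0.65784066 -0.64024325  6.73372782] 18.075
lift 19.011051239013803 [ 0.49794689  0.0755634  -2.80153615]
20.5
```

View pics/p2.png

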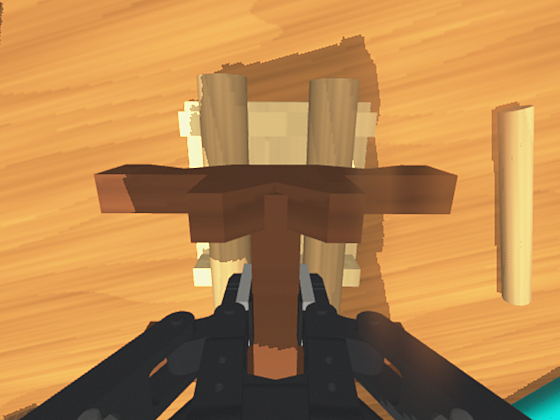

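The chock is held straight over the cradle. Its arm ends are at (95,176) and (457,176), and the tops of the rounds' far ends are at about (224,74) and (333,79). I'll check the offset and then lower it.

Run:
```python
from h import *
_,k=load("p2"); L=lambda p,z:((cast(k,p,z)[:,:2]-C)@RC).round(1).tolist()
print("arm ends",L([(95,174),(457,174)],192),"rounds",L([(224,74),(333,79)],78))
place(crad(0,0),87,180)
im,k=shot("p3")
cv2.imwrite("pics/top1.png",r.grab_frame("scene")[180:320,200:400,::-1].repeat(3,0).repeat(3,1))
print(r.current_wrist_torque(),r.current_ft_force())
```

```text
arm ends [[57.6, 80.2], [57.8, -77.0]] rounds [[111.0, 39.8], [107.7, -40.7]]
placed 87.0 nominal 87 f 7.38124199622794 [558.86120248   3.99081223  87.55312818] 23.7083
[-0.24285923  0.47707598  0.01015158] [-2.90300564 -0.84757966  5.47253009]
```

View pics/p3.png

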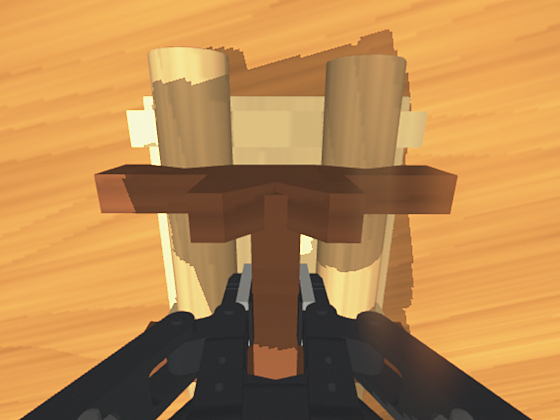

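View pics/top1.png

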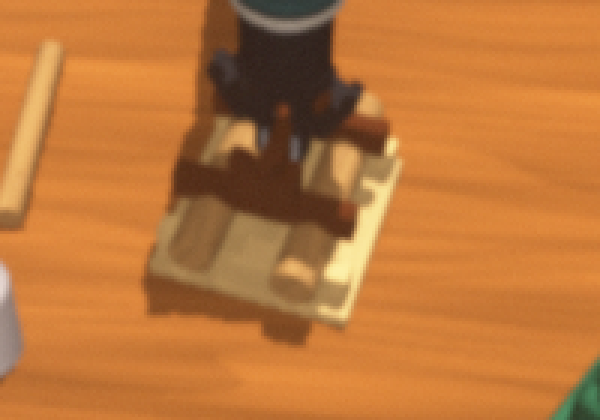

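The frame is seated at its nominal height with both rounds under it. Next I release it and lay the thin round.

Run:
```python
from h import *
r.gripper_to(45); p=r.current_tcp_pos(); r.move_linear([p[0],p[1],220],max_speed=150)
pick((482.1,-241.2),.0178,3,65,30)
place(crad(0,0),123,200)
r.sleep(.2); shot("p4")
```

```text
grip 27.06915534261499 29.369177520275116 [-2.29077843 -0.85321414  5.4366525 ] 27.975
lift 26.403291325917255 [ 0.8301353   0.38017794 -1.22505898]
placed 123.0 nominal 123 f 8.68350276883248 [558.91928701   3.75313765 123.86115269] 33.0917
```

View pics/p4.png

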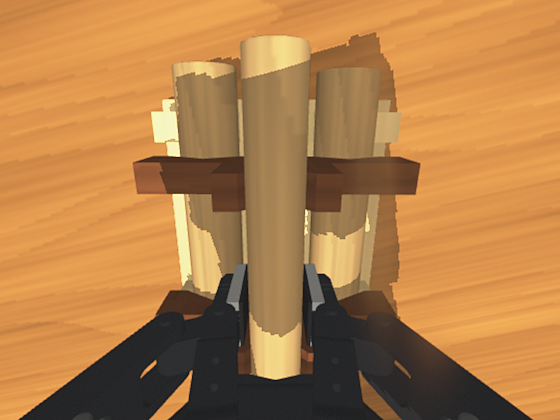

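The thin round lies centred in the V. Next I release it, retreat, and check the finished stack.

Run:
```python
from h import *
_,k=load("p4"); L=lambda p,z:((cast(k,p,z)[:,:2]-C)@RC).round(1).tolist()
print("thin end",L([(275,36)],148),"thick/stored",L([(347,67),(204,62)],78),"arm",L([(140,160),(415,160)],99))
r.gripper_to(45); r.sleep(.2); p=r.current_tcp_pos(); r.move_linear([p[0],p[1],230],max_speed=120)
q=crad(-60,0); r.move_linear([*q,330]); shot("p5"); print(r.current_time())
```

```text
thin end [[108.2, 0.7]] thick/stored [[108.5, -39.8], [111.1, 40.7]] arm [[59.4, 75.1], [59.3, -76.2]]
35.875
```

View pics/p5.png

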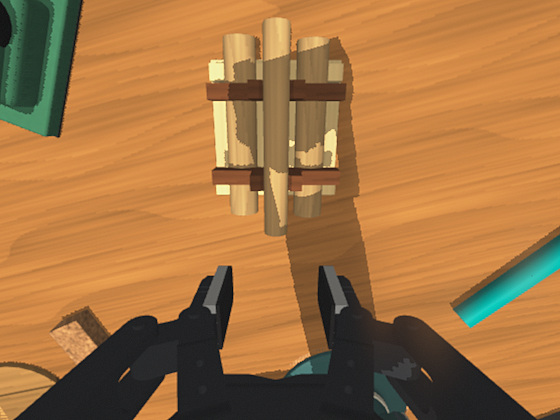

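The stack is straight, centred within about 2 mm end to end, and stable after release.

```bash
python3 -c "
from workcell import r
print(r.hand_in())"
```

```text
the job is handed in; nothing more can be done
None
```

The job is handed in after about 36 s of robot time: the thick round is in the empty notches, the chock frame sits at its expected height on both thick rounds, and the thin round lies in the V on top, with every piece centred to about 2–3 mm.

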